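# Slide a standing spindle home in its rack bay

### The arm

A 6-joint arm with a two-finger parallel gripper is mounted at the origin on the work surface. World frame = base frame: x ahead of the robot, y to its left, z up, the work surface at z = 0. Lengths are in m, angles in rad, forces in N, time in s.
With the tool pointing down it reaches from about 0.375 to 0.75 m from the base axis. Payload 9 kg.
Tool frame: the origin (TCP) lies at the centre of the arm's flange, where the gripper is bolted on; the fingertips stand 173 mm ahead of it and the grasp point (between the pads) lies 155 mm ahead of it; z points along the fingers, y is the line along which they close (so a half turn about z gives the same grasp; the last joint's range is limited). The gripper opens to 85 mm and grips with 20 to 120 N. Pads are 22 mm wide; open, the fingers measure 114 mm over their backs; the gripper's body (76 mm by 85 mm) begins 54 mm behind the grasp point. The pads swing forward as they close: fully open they stand 13 mm farther back than shut.
Start: joints at [-1.506, 0.104, 0.097, 1.564, 0, 1.353], TCP at [0.167, -0.576, 0.405] pointing down, gripper open.
Joint ranges: [-2.99, 2.99], [-0.84, 1.86], [-1.1, 1.16], [-1.84, 2.11], [-1.51, 1.56], [-3.14, 3.14]. Speed limits (rad/s): [2.22, 2.22, 2.57, 3.14, 3.14, 3.14].

### API

Orientations are given as a rotation vector (axis times angle).
In Python, from station import r, viewer, order, nets gives the robot as it stands.
- The arm moves only by the shell command python3 -m creep 'ROWS' [FORCE]. ROWS is JSON, one flat list of numbers, 7 for each row, row after row: the turn, a rotation vector about the world's x, y, z in rad, then the shift along the world's x, y, z in m, then the gripper's target within -1 to 1 (fully open at 1, half-way at 0, shut at -1). In form: [rx, ry, rz, x, y, z, jaw, rx, ry, rz, x, y, z, jaw, ...]. A call has 1 to 12 rows; each row shifts and turns the commanded pose from where the row before left it; what a row does not reach is not made up. A row lasts 1/8 s, in which the tool goes at most 62.5 mm and 10.7 degrees, less where a joint would pass 70% of its speed; a pose out of reach is approached as far as the arm can. A call with a gripper value outside its range is refused whole. The fingers move at their own pace and stop on an object; FORCE is the grip in N (left out, the last holds). Time passes only in rows, so rows that do not move let the fingers close. It gives the time, the measured TCP pose, the force, the opening and the grip force at its end, in the units of the state.
- r.state(): the state, without advancing time (a new reading comes with each control period).
- viewer.snapshot(name): name is "scene" or "top" or "wrist"; returns a dict with "pixels" (400x640x3 uint8, red, green, blue), "range_z" (400x640 float32, m along the optical axis (not along the pixel's ray), 0 where there is no reading), "fovy" (degrees; the focal length in pixels is half the picture's height over the tangent of half this angle, whatever the lens; pixels are square), "cx", "cy" (the principal point, pixels), "pose" (4x4, takes a point from camera to world coordinates). Camera axes: x right, y down, z forward; pixel columns grow to the right and rows downward; lengths in m; the calibration is good to about 2 mm. The wrist camera is an equidistant fisheye: a pixel r from the principal point sees the ray r / f radians off the axis. A picture is of the moment at which its call begins.
- order.sign_off(): hands the job in; it is judged then, once.
Trained networks look in a picture, given as the dict that the camera call returned (one of the last four; its "shot" number tells which), for a name from the list of things; names that differ only in an ending like _2 or _b are one class to them, and where a whole thing is asked for, a point or a joint stands for the part that bears it (a point fixed in the world has none). Each returns a list of dicts, best first, with "score" (0 to 1); they miss things now and then, are a little off and sometimes report something else, mostly with a low value. They report only what shows in the picture. A call takes as long as a camera call.
- nets.silhouettes(picture, name): "mask" (400x640 bool, what is visible of it) and "bbox" ([left, top, right, bottom] in pixels, round what is visible of it).
The state is a dict: "clock": time; "qpos": joint angles; "qd": joint speeds; "tau": joint torques, N m; "tcp_pos": TCP position; "orientation": TCP orientation; "ft_force": force on the tool from outside, world axes, zero at the start; "torque": the same for the moment, N m; "finger_gap": opening from 0.0 (shut) to 1.0 (fully open); "finger_force": force on a finger pad.
Only numpy, scipy, OpenCV 4.12 (cv2) and the standard library are available. Lean on these libraries where they do the work, as an engineer would, in place of code of your own. Each camera call takes 0.05 s, during which the arm holds its last target. There are 200 camera calls.

### The job

One tall aluminium spindle stands loose on the bench, outside the steel parking rack. Push it low down, at its foot, so that it slides across the bench upright, and push it into the rack's one empty bay (the one with the paper card on the bench in it) until its foot is fully home against the back stop, then leave it standing there. Do not lift it or tip it, and do not disturb the spindles already in the rack or the other things on the bench.

Things in the scene. Friction and masses are not known exactly. Their poses are not given: they have to be found in the camera images.
- spindle: the spindle to push, the only one outside the rack; bare aluminium, about 0.4 kg, standing on its round foot: foot 52 mm diameter, 28 mm high; stem 24 mm diameter; head 36 mm diameter from 155 mm to the top at 190 mm. Slides with dry friction if pushed at the foot, tips if pushed much above the foot. Origin: centre of its underside, z up; yaw means nothing.
- card: white paper card 66 x 46 x 1 mm flat in the empty bay, no obstacle. Origin: mid-bay on the bench, where the spindle's axis is when its foot just touches the back stop. +y points into the bay, square to the stop; x runs along the stop. In this frame the stop face is at y = +26 mm, the bay's mouth at y = -64 mm, its side ribs at x = -47.5 and +47.5 mm (95 mm clear width).
- rack: dark steel rack fixed to the bench: back stop 305 mm long, 6 mm thick, 50 mm high; from it four ribs 5 mm thick, 18 mm high, 90 mm long stand out to -y and form three bays 100 mm apart, floored by the bench. Origin: at bench height in the middle bay, 26 mm before the stop face; +y towards the stop, bay centres at x = -100, 0, +100 mm.
- spindle_b: a second spindle of the same shape, already home in another bay of the rack, loose, must stay. Origin: centre of its underside.
- spindle_c: a third spindle of the same shape, already home in another bay of the rack, loose, must stay. Origin: centre of its underside.
- bottle: white plastic bottle, 60 mm diameter, 170 mm high, black cap, standing loose on the far side; origin: centre of its underside
- bush: steel bush (ring), 64 mm outside and 36 mm inside diameter, 35 mm high, loose on the bench; origin: centre of its underside
- hub: dark steel hub, flange 70 mm diameter and 12 mm high with a 36 mm boss up to 40 mm, loose on the bench; origin: centre of its underside
- wrench: steel wrench lying flat, roughly 200 mm long, loose; origin: under its middle
- driver: screwdriver lying flat, roughly 200 mm long, loose; origin: under its middle
- tote: open blue plastic box 200 x 150 mm, 80 mm high, with steel slugs in it, fixed; origin: centre of its underside

How it is judged:
By the outcome, as a careful person would: the job done as asked, in the order asked, and still so for the second after the job is handed in, with the robot touching nothing.
It also fails if it takes over 70 s, if anything falls off the work surface, if the arm or the gripper's body presses on something with over 40 N, if the wrist force passes 120 N, or if a joint passes its speed limit or range.

## Working session

There is one attempt and no reset: what is moved stays moved. The work goes in short steps, Python scripts to look and compute and a shell command to move; the robot and the scene stay as the last step left them, time stands still between calls to the robot, and variables do not carry over. Pictures are saved under pics/ and viewed, at most 10 in all, crops included, and the job is handed in when it is done.

```bash
mkdir -p pics
cat > h.py <<'E'
import numpy as np, cv2
from station import r, viewer, order, nets
def world(p, fish=False):
    h,w=p["range_z"].shape; f=h/2/np.tan(np.radians(p["fovy"])/2)
    v,u=np.mgrid[:h,:w]; x=(u-p["cx"])/f; y=(v-p["cy"])/f
    if fish:
        t=np.hypot(x,y); k=np.where(t>1e-6,np.tan(np.minimum(t,1.5))/np.maximum(t,1e-6),1); x=x*k;y=y*k
    z=p["range_z"]; c=np.stack([x*z,y*z,z,np.ones_like(z)],-1)
    W=(c@np.array(p["pose"]).T)[...,:3]; W[z<=0]=np.nan
    return W
def save(p,n): cv2.imwrite(f"pics/{n}.png",p["pixels"][...,::-1])
E
python3 - <<'E'
from h import *
s=r.state(); print({k:np.round(v,3) for k,v in s.items()})
ps={n:viewer.snapshot(n) for n in("scene","top")}
save(ps["scene"],"s0"); save(ps["top"],"t0")
for n,p in ps.items():
    W=world(p); print(n,np.round(p["pose"],3).tolist(),p["fovy"])
    for o in("spindle","card","rack","bottle","bush","hub","wrench","driver","tote"):
        for d in nets.silhouettes(p,o)[:4]:
            P=W[d["mask"]]; P=P[~np.isnan(P[:,0])]
            if len(P): print(n,o,round(d["score"],2),d["bbox"],"med",np.round(np.median(P,0),3),"lo",np.round(np.percentile(P,2,0),3),"hi",np.round(np.percentile(P,98,0),3))
E
```

```text
{'clock': np.float64(0.0), 'qpos': array([-1.506,  0.105,  0.096,  1.564, -0.   ,  1.353]), 'qd': array([-0.002, -0.001,  0.001,  0.   ,  0.   ,  0.001]), 'tau': array([-1.0000e-03, -5.5693e+01,  5.0365e+01,  1.7000e-02, -0.0000e+00,
        0.0000e+00]), 'tcp_pos': array([ 0.167, -0.576,  0.404]), 'orientation': array([-3.109, -0.443, -0.   ]), 'ft_force': array([ 0.132, -0.242, -0.534]), 'torque': array([ 0.005, -0.012, -0.03 ]), 'finger_force': np.float64(0.0), 'finger_gap': np.float64(1.002)}
scene [[0.382, 0.728, -0.569, 1.483], [0.924, -0.306, 0.229, -0.421], [-0.008, -0.613, -0.79, 1.297], [0.0, 0.0, 0.0, 1.0]] 42.07582537889928
scene spindle 0.97 [379.4, 152.6, 402.0, 203.5] med [0.642 0.16  0.089] lo [0.618 0.142 0.005] hi [0.659 0.187 0.192]
scene spindle 0.96 [366.7, 129.2, 385.3, 179.7] med [0.542 0.163 0.089] lo [0.509 0.145 0.003] hi [0.558 0.193 0.192]
scene spindle 0.6 [266.4, 157.6, 287.1, 209.8] med [ 0.52  -0.17   0.082] lo [ 0.441 -0.19  -0.   ] hi [ 0.536 -0.145  0.191]
scene spindle 0.33 [329.1, 234.5, 353.5, 257.9] med [ 0.75  -0.05   0.029] lo [ 0.72  -0.081 -
[... 2357 characters left out ...]
[312.6, 126.5, 332.2, 149.0] med [ 0.741 -0.048  0.033] lo [ 0.715 -0.078 -0.001] hi [ 0.775 -0.02   0.039]
top hub 0.73 [435.4, 253.2, 455.2, 275.2] med [ 0.341 -0.426  0.013] lo [ 0.309 -0.461  0.005] hi [ 0.37  -0.4    0.043]
top hub 0.3 [249.7, 225.4, 264.3, 245.8] med [0.432 0.175 0.   ] lo [ 0.4    0.153 -0.005] hi [0.464 0.197 0.005]
top wrench 0.78 [172.2, 161.8, 221.6, 174.4] med [0.649 0.375 0.006] lo [ 0.629  0.286 -0.003] hi [0.67  0.447 0.011]
top driver 0.81 [168.2, 253.0, 223.8, 274.6] med [0.339 0.325 0.02 ] lo [ 0.311  0.271 -0.003] hi [0.378 0.45  0.029]
top tote 0.65 [436.0, 150.2, 498.8, 221.8] med [ 0.585 -0.508  0.016] lo [ 0.485 -0.577 -0.001] hi [ 0.682 -0.411  0.081]
```

Run:
```python
from h import *
p=viewer.snapshot("top"); W=world(p); q=viewer.snapshot("scene"); V=world(q)
cv2.imwrite("pics/t1.png",cv2.resize(p["pixels"][100:300,150:470,::-1],(800,500),interpolation=cv2.INTER_CUBIC))
for n,A in(("top",W),("scene",V)):
    def sel(x0,x1,y0,y1,z0,z1):
        P=A.reshape(-1,3); return P[(P[:,0]>x0)&(P[:,0]<x1)&(P[:,1]>y0)&(P[:,1]<y1)&(P[:,2]>z0)&(P[:,2]<z1)]
    P=sel(.3,.8,.17,.3,.04,.055); l=cv2.fitLine(P[:,:2].astype(np.float32),cv2.DIST_HUBER,0,.001,.001).ravel()
    print(n,"stop",len(P),l,np.degrees(np.arctan(l[1]/l[0])),P.min(0),P.max(0))
    for nm,b in(("sp",(.42,.6,-.25,-.1)),("b",(.49,.585,.1,.21)),("c",(.59,.7,.1,.21))):
        P=sel(*b,.183,.2); (x,y),R=cv2.minEnclosingCircle(P[:,:2].astype(np.float32)); print(nm,len(P),"mean",P.mean(0),"circ",x,y,R)
for pp,A in((p,W),(q,V)):
    d=nets.silhouettes(pp,"card")[0]; P=A[d["mask"]]; P=P[np.abs(P[:,2])<.01]; print("card",cv2.minAreaRect(P[:,:2].astype(np.float32)))
```

```text
top stop 168 [ 0.99938947 -0.0349381   0.50850725  0.20093772] -2.0022128 [0.38300584 0.19337236 0.04010805] [0.6853917  0.20804385 0.05477411]
sp 130 mean [ 0.50913797 -0.16535582  0.18907851] circ 0.509041428565979 -0.1651909351348877 0.017879586666822433
b 130 mean [0.53206506 0.17063591 0.18891622] circ 0.5320349931716919 0.17068064212799072 0.017570674419403076
c 128 mean [0.63147491 0.16754454 0.18924786] circ 0.6318857669830322 0.16786380112171173 0.017853563651442528
scene stop 163 [ 0.9995373  -0.03041646  0.5397588   0.19759808] -1.7430034 [0.38096315 0.17007427 0.04004442] [0.68711205 0.20679269 0.05478608]
sp 102 mean [ 0.51211704 -0.16771019  0.18867446] circ 0.5111451148986816 -0.16895507276058197 0.02075228840112686
b 93 mean [0.53502932 0.16818585 0.18906877] circ 0.5341244339942932 0.16955499351024628 0.02151782065629959
c 101 mean [0.63457667 0.16557303 0.18871535] circ 0.6322112083435059 0.16600653529167175 0.022428320720791817
card ((0.43183133006095886, 0.17542287707328796), (0.04669838398694992, 0.06466805934906006), 89.12174224853516)
card ((0.42995956540107727, 0.17355415225028992), (0.07456240057945251, 0.053856395184993744), 2.8301727771759033)
```

View pics/t1.png

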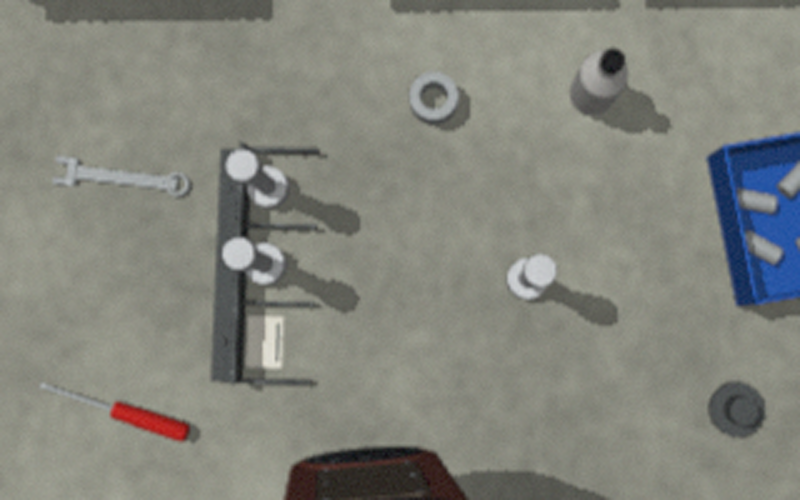

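The top crop shows the loose spindle's foot at about (528,278), the card at (275,342), the two parked spindles above it and the rack yawed -2°. That puts the spindle at (0.509,-0.165) and the card at (0.432,0.175). I'll push with half-open fingers tilted 35° forward, so the foot nests between the fingertips.

```bash
python3 -m creep '[0,0,0.125,0.03,0.022,0,0, 0,0,0.125,0.034,0.025,0,0, 0,0,0.125,0.034,0.025,0,0, 0,0,0.125,0.034,0.025,0,0, 0,0,0.125,0.034,0.025,0,0, 0,0,0.125,0.034,0.025,0,0, 0,0,0.125,0.034,0.025,0,0, 0,0,0.125,0.034,0.025,0,0, 0,0,0.125,0.034,0.025,0,0, 0,0,0.126,0.034,0.025,0,0, 0,0,0,0,0,0,0]' 20
python3 -m creep '[0.153,-0.005,0,0,0,0,0, 0.153,-0.005,0,0,0,0,0, 0.153,-0.005,0,0,0,0,0, 0.152,-0.006,0,0,0,0,0, 0,0,0,0,0,0,0]'
python3 - <<'E'
from h import *
from scipy.spatial.transform import Rotation as R
s=r.state(); M=R.from_rotvec(s["orientation"]).as_matrix(); print(s["tcp_pos"],M.round(3).tolist(),s["finger_gap"],s["qpos"].round(2)); print("tip",s["tcp_pos"]+.173*M[:,2])
E
```

```text
clock: 2.58
tcp_pos: [0.5051, -0.3274, 0.4046]
orientation: [-2.257, -2.185, -0.001]
ft_force: [0.2, -0.7, -0.2]
finger_gap: 0.503
finger_force: 0.0
clock: 3.2
tcp_pos: [0.5029, -0.3308, 0.4029]
orientation: [-1.911, -1.836, -0.601]
ft_force: [-0.2, -0.2, 0.3]
finger_gap: 0.5
finger_force: 0.0
[ 0.50288531 -0.33077188  0.40287019] [[0.034, 0.999, 0.019], [0.817, -0.039, 0.575], [0.575, -0.004, -0.818]] 0.500338983814593 [-0.88  0.44  0.42  2.03  0.39  0.63]
tip [ 0.50617063 -0.23131084  0.26135797]
```

```bash
python3 -m creep '[0,0,0,0,0,-0.03,0, 0,0,0,0,0,-0.04,0, 0,0,0,0,0,-0.04,0, 0,0,0,0,0,-0.04,0, 0,0,0,0,0,-0.04,0, 0,0,0,0,0,-0.03,0, 0,0,0,0,0,-0.01,0, 0,0,0,0,0,0,0]'
python3 - <<'E'
from h import *
from scipy.spatial.transform import Rotation as R
s=r.state(); M=R.from_rotvec(s["orientation"]).as_matrix(); print(s["qpos"].round(2)); print("tip",s["tcp_pos"]+.173*M[:,2])
p=viewer.snapshot("wrist"); save(p,"w1"); q=viewer.snapshot("scene")
cv2.imwrite("pics/s1.png",cv2.resize(q["pixels"][90:250,150:420,::-1],(800,474),interpolation=cv2.INTER_CUBIC))
for n,A in(("wrist",world(p,True)),("scene",world(q))):
    P=A.reshape(-1,3); P=P[(P[:,0]>.45)&(P[:,0]<.57)&(P[:,1]>-.27)&(P[:,1]<-.2)&(P[:,2]<.1)&(P[:,2]>.012)]
    print(n,len(P),np.nanpercentile(P,[0,2,50,98,100],axis=0).round(3).tolist() if len(P) else 0)
E
```

```text
clock: 4.2
tcp_pos: [0.5035, -0.3292, 0.1754]
orientation: [-1.911, -1.842, -0.6]
ft_force: [0.4, 0.1, 0.6]
finger_gap: 0.503
finger_force: 0.0
[-0.88  0.54  0.12  1.64  0.39  0.63]
tip [ 0.50687529 -0.23023792  0.03353155]
wrist 12980 [[0.45, -0.27, 0.031], [0.453, -0.269, 0.044], [0.489, -0.254, 0.081], [0.559, -0.229, 0.1], [0.566, -0.223, 0.1]]
scene 229 [[0.452, -0.269, 0.029], [0.457, -0.269, 0.037], [0.525, -0.249, 0.072], [0.562, -0.227, 0.099], [0.566, -0.224, 0.1]]
```

View pics/w1.png

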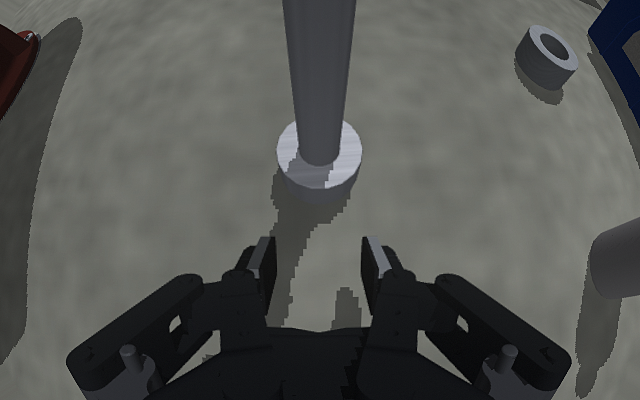

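View pics/s1.png

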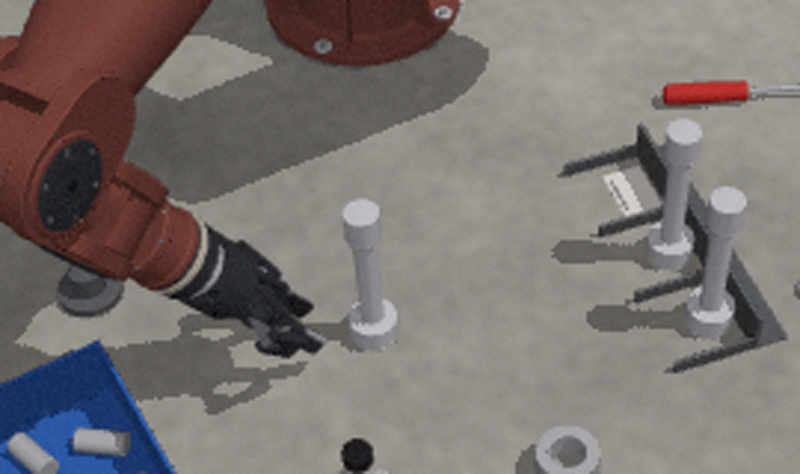

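```bash
python3 -m creep '[0,0,0,0,0,-0.01,0, 0,0,0,0,0,-0.01,0, 0,0,0,0,0.01,0,0, 0,0,0,0,0.01,0,0, 0,0,0,0,0.008,0,0, 0,0,0,0,0.007,0,0, 0,0,0,0,0.005,0,0, 0,0,0,0,0,0,0]'
cat > chk.py <<'E'
from h import *
from scipy.spatial.transform import Rotation as R
s=r.state(); M=R.from_rotvec(s["orientation"]).as_matrix(); print(s["qpos"].round(2),s["ft_force"].round(1)); print("tip",(s["tcp_pos"]+.173*M[:,2]).round(4),"z",M[:,2].round(3))
p=viewer.snapshot("top"); A=world(p).reshape(-1,3)
A=A[(A[:,2]>.18)&(A[:,2]<.2)&(A[:,1]>-.3)&(A[:,1]<.25)&(A[:,0]>.35)&(A[:,0]<.7)]
import cv2
img=np.zeros((600,400),np.uint8)
img[((A[:,1]+.3)*1000).astype(int),((A[:,0]-.35)*1000).astype(int)]=1
n,l=cv2.connectedComponents(cv2.dilate(img,np.ones((7,7))))
k=l[((A[:,1]+.3)*1000).astype(int),((A[:,0]-.35)*1000).astype(int)]
for i in range(1,n):
    B=A[k==i]
    if len(B)>30: print(len(B),B.mean(0).round(4),cv2.minEnclosingCircle(B[:,:2].astype(np.float32)))
E
python3 chk.py; python3 -c "
from h import *
p=viewer.snapshot('wrist'); print(np.round(p['pose'],3)[:3,3]); save(p,'w2')"
```

```text
clock: 5.3
tcp_pos: [0.5035, -0.289, 0.1549]
orientation: [-1.91, -1.841, -0.601]
ft_force: [-0.1, 0.1, -0.0]
finger_gap: 0.497
finger_force: 0.1
[-0.84  0.48  0.01  1.57  0.41  0.67] [-0.1  0.1 -0. ]
tip [ 0.507  -0.1898  0.0132] z [ 0.02   0.573 -0.819]
96 [ 0.5064 -0.2732  0.1918] ((0.5069490671157837, -0.28841495513916016), 0.03612180054187775)
128 [ 0.5088 -0.1644  0.1891] ((0.5091448426246643, -0.16529032588005066), 0.01811971142888069)
129 [0.6316 0.1676 0.1894] ((0.6318182945251465, 0.16825494170188904), 0.018200699239969254)
132 [0.5319 0.1705 0.1888] ((0.5319486260414124, 0.1712704300880432), 0.017870236188173294)
[ 0.506 -0.216  0.168]
```

View pics/w2.png

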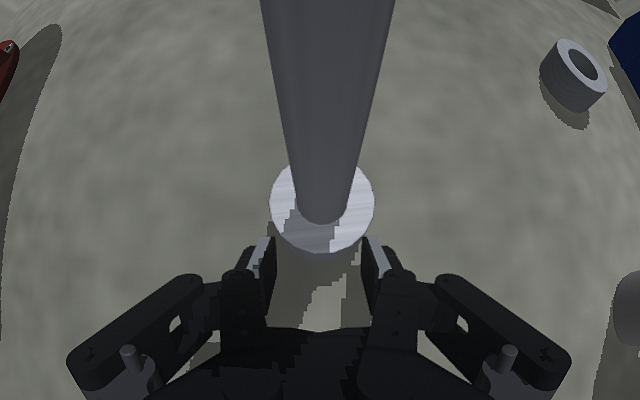

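The foot sits centred (columns 270–374) just between the fingertips. Now I'll seat it and push diagonally towards the bay axis.

```bash
python3 -m creep '[0,0,0,0,0.003,0,0, 0,0,0,0,0.004,0,0, 0,0,0,-0.003,0.006,0,0, 0,0,0,-0.005,0.008,0,0, 0,0,0,-0.005,0.008,0,0, 0,0,0,-0.005,0.008,0,0, 0,0,0,-0.005,0.008,0,0, 0,0,0,-0.003,0.005,0,0, 0,0,0,0,0,0,0]'
python3 chk.py
```

```text
clock: 6.52
tcp_pos: [0.4771, -0.2386, 0.1547]
orientation: [-1.909, -1.84, -0.601]
ft_force: [-0.3, 0.2, -0.2]
finger_gap: 0.5
finger_force: 0.3
[-0.81  0.34 -0.17  1.52  0.42  0.69] [-0.3  0.2 -0.2]
tip [ 0.4804 -0.1393  0.0131] z [ 0.019  0.574 -0.819]
100 [ 0.4816 -0.2243  0.1919] ((0.4793539047241211, -0.23939871788024902), 0.03636911138892174)
132 [ 0.4805 -0.1167  0.1893] ((0.4806291162967682, -0.11700183898210526), 0.017874648794531822)
131 [0.6316 0.1675 0.1889] ((0.631892740726471, 0.16782765090465546), 0.017950357869267464)
132 [0.5317 0.1706 0.1888] ((0.5317770838737488, 0.17078697681427002), 0.0178135484457016)
```

```bash
python3 -m creep '[0,0,0,-0.003,0.005,0,0, 0,0,0,-0.005,0.0085,0,0, 0,0,0,-0.005,0.0085,0,0, 0,0,0,-0.005,0.0085,0,0, 0,0,0,-0.005,0.0085,0,0, 0,0,0,-0.005,0.0085,0,0, 0,0,0,-0.005,0.0085,0,0, 0,0,0,-0.005,0.0085,0,0, 0,0,0,-0.005,0.0085,0,0, 0,0,0,-0.005,0.0085,0,0, 0,0,0,-0.005,0.0085,0,0, 0,0,0,-0.003,0.005,0,0]'
python3 -m creep '[0,0,0,0,0,0,0]'; python3 chk.py
```

```text
clock: 8.07
tcp_pos: [0.4211, -0.1436, 0.1547]
orientation: [-1.91, -1.841, -0.601]
ft_force: [0.7, -1.9, -1.0]
finger_gap: 0.502
finger_force: 1.5
clock: 8.2
tcp_pos: [0.4211, -0.1437, 0.1547]
orientation: [-1.909, -1.84, -0.601]
ft_force: [0.3, -0.1, -0.4]
finger_gap: 0.504
finger_force: 0.3
[-0.76  0.05 -0.49  1.46  0.44  0.75] [ 0.3 -0.1 -0.4]
tip [ 0.4244 -0.0443  0.0131] z [ 0.019  0.574 -0.819]
85 [ 0.4281 -0.1304  0.1914] ((0.42393723130226135, -0.1482168734073639), 0.03827381506562233)
134 [ 0.425  -0.022   0.1893] ((0.42497384548187256, -0.021910855546593666), 0.017861196771264076)
132 [0.6315 0.1673 0.1892] ((0.6324381232261658, 0.16798298060894012), 0.01832306571304798)
132 [0.5317 0.1705 0.189 ] ((0.531944990158081, 0.17079631984233856), 0.018045246601104736)
```

```bash
python3 -m creep '[0,0,0,0,0.006,0,0, 0,0,0,0.0003,0.01,0,0, 0,0,0,0.0003,0.01,0,0, 0,0,0,0.0004,0.01,0,0, 0,0,0,0.0004,0.01,0,0, 0,0,0,0.0004,0.01,0,0, 0,0,0,0.0004,0.01,0,0, 0,0,0,0.0004,0.01,0,0, 0,0,0,0.0004,0.01,0,0, 0,0,0,0.0004,0.008,0,0, 0,0,0,0.0002,0.004,0,0, 0,0,0,0,0,0,0]'
python3 chk.py
```

```text
clock: 9.75
tcp_pos: [0.425, -0.0458, 0.1547]
orientation: [-1.909, -1.841, -0.602]
ft_force: [-0.4, 0.4, -0.6]
finger_gap: 0.502
finger_force: 0.4
[-0.58 -0.09 -0.62  1.39  0.51  0.94] [-0.4  0.4 -0.6]
tip [0.4283 0.0535 0.0131] z [ 0.02   0.574 -0.819]
71 [ 0.4302 -0.032   0.1921] ((0.4292590618133545, -0.04764004796743393), 0.03771381825208664)
131 [0.429  0.0754 0.1894] ((0.4288913607597351, 0.07561402022838593), 0.017794258892536163)
131 [0.6317 0.1674 0.1888] ((0.631801962852478, 0.16811715066432953), 0.018103621900081635)
131 [0.5318 0.1706 0.1891] ((0.5320997834205627, 0.17082516849040985), 0.01823623664677143)
```

```bash
python3 -m creep '[0,0,0,0.0002,0.006,0,0, 0,0,0,0.0003,0.01,0,0, 0,0,0,0.0003,0.01,0,0, 0,0,0,0.0003,0.01,0,0, 0,0,0,0.0003,0.01,0,0, 0,0,0,0.0003,0.01,0,0, 0,0,0,0.0003,0.01,0,0, 0,0,0,0.0003,0.01,0,0, 0,0,0,0.0003,0.008,0,0, 0,0,0,0.0001,0.004,0,0, 0,0,0,0,0.002,0,0, 0,0,0,0,0,0,0]'
python3 chk.py
```

```text
clock: 11.3
tcp_pos: [0.4277, 0.0439, 0.1547]
orientation: [-1.91, -1.84, -0.601]
ft_force: [0.2, -0.7, 0.4]
finger_gap: 0.502
finger_force: 0.8
[-0.38 -0.19 -0.7   1.29  0.57  1.16] [ 0.2 -0.7  0.4]
tip [0.4311 0.1432 0.0131] z [ 0.02   0.574 -0.819]
54 [0.4358 0.0591 0.1918] ((0.43315285444259644, 0.04763450473546982), 0.03369481489062309)
134 [0.4315 0.1642 0.1893] ((0.4314218759536743, 0.1651352196931839), 0.018075041472911835)
131 [0.6314 0.1673 0.189 ] ((0.631551206111908, 0.16825929284095764), 0.018360158428549767)
133 [0.5317 0.1704 0.189 ] ((0.5321440100669861, 0.17123010754585266), 0.01810278557240963)
```

```bash
python3 -m creep '[0,0,0,0,0.002,0,0, 0,0,0,0,0.002,0,0, 0,0,0,0,0.002,0,0, 0,0,0,0,0.0015,0,0]'
for i in 1 2 3 4 5 6; do python3 -m creep '[0,0,0,0,0.0008,0,0]' | tee o | grep -E "tcp|ft"; done; python3 chk.py
```

```text
clock: 11.85
tcp_pos: [0.4277, 0.0514, 0.1547]
orientation: [-1.91, -1.841, -0.601]
ft_force: [-0.5, -3.4, 0.6]
finger_gap: 0.501
finger_force: 1.5
tcp_pos: [0.4277, 0.0522, 0.1547]
ft_force: [-0.6, -2.7, 0.8]
tcp_pos: [0.4277, 0.053, 0.1547]
ft_force: [0.1, -2.5, 0.7]
tcp_pos: [0.4277, 0.0538, 0.1547]
ft_force: [0.6, -2.0, -0.3]
tcp_pos: [0.4278, 0.0544, 0.1547]
ft_force: [-0.8, -6.9, 0.6]
tcp_pos: [0.4279, 0.0549, 0.1548]
ft_force: [-0.8, -10.1, 1.4]
tcp_pos: [0.428, 0.0554, 0.1549]
ft_force: [-3.1, -15.4, 3.7]
[-0.35 -0.2  -0.71  1.27  0.57  1.19] [ -3.1 -15.4   3.7]
tip [0.4314 0.1542 0.0129] z [ 0.02   0.571 -0.821]
45 [0.4359 0.0717 0.1922] ((0.4333077073097229, 0.06269285082817078), 0.03067057393491268)
132 [0.6316 0.1674 0.1888] ((0.6323047876358032, 0.1670284867286682), 0.0184535663574934)
132 [0.5318 0.1705 0.189 ] ((0.5316916704177856, 0.1707887053489685), 0.017872367054224014)
136 [0.4316 0.1746 0.1895] ((0.43173786997795105, 0.17507152259349823), 0.01801036298274994)
```

```bash
python3 -m creep '[0,0,0,0,-0.001,0,0, 0,0,0,0,-0.002,0,0, 0,0,0,0,-0.003,0,0, 0,0,0,-0.0003,-0.008,0,0, 0,0,0,-0.0005,-0.015,0,0, 0,0,0,-0.001,-0.025,0,0, 0,0,0,-0.001,-0.03,0.01,0, 0,0,0,-0.001,-0.03,0.03,0, 0,0,0,0,-0.02,0.03,0, 0,0,0,0,-0.02,0.03,0, 0,0,0,0,0,0,0]'
python3 chk.py
python3 - <<'E'
from h import *
p=viewer.snapshot("wrist"); q=viewer.snapshot("scene"); save(p,"w3")
cv2.imwrite("pics/s3.png",cv2.resize(q["pixels"][90:250,250:520,::-1],(800,474),interpolation=cv2.INTER_CUBIC))
A=world(viewer.snapshot("top"))
P=A.reshape(-1,3)
for x in(.4317,.5318,.6316):
    B=P[(abs(P[:,0]-x)<.03)&(P[:,1]>.1)&(P[:,1]<.2)&(abs(P[:,2]-.028)<.006)]; print(x,len(B),B[:,1].min())
E
```

```text
clock: 14.02
tcp_pos: [0.4246, -0.0997, 0.2566]
orientation: [-1.913, -1.842, -0.603]
ft_force: [0.0, -0.7, -0.1]
finger_gap: 0.501
finger_force: 0.0
[-0.68 -0.13 -0.47  1.63  0.48  0.83] [ 0.  -0.7 -0.1]
tip [ 0.4286 -0.0008  0.1147] z [ 0.023  0.572 -0.82 ]
67 [ 0.3707 -0.0456  0.1929] ((0.3691243529319763, -0.04545781761407852), 0.020471207797527313)
42 [ 0.48   -0.0428  0.1912] ((0.47902917861938477, -0.044045716524124146), 0.013361318968236446)
77 [ 0.4251 -0.0346  0.1907] ((0.42257633805274963, -0.039814602583646774), 0.03322669118642807)
131 [0.6314 0.1674 0.1892] ((0.6319002509117126, 0.16772933304309845), 0.017889725044369698)
133 [0.5317 0.1702 0.1891] ((0.5317836999893188, 0.17115116119384766), 0.018178442493081093)
136 [0.4317 0.1742 0.1894] ((0.4318249821662903, 0.17452295124530792), 0.018038993701338768)
0.4317 119 0.14872834637315954
0.5318 126 0.14562244271686717
0.6316 129 0.14235191848492315
```

View pics/w3.png

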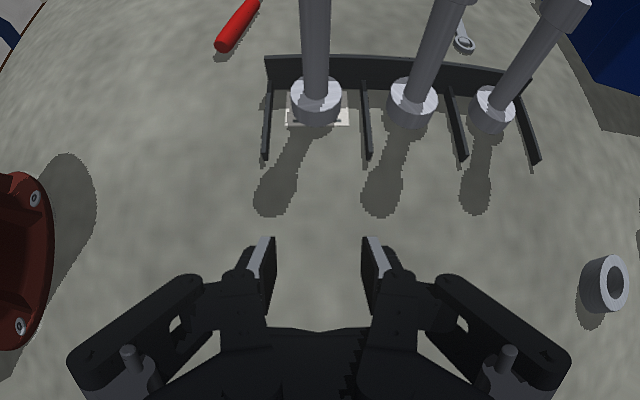

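View pics/s3.png

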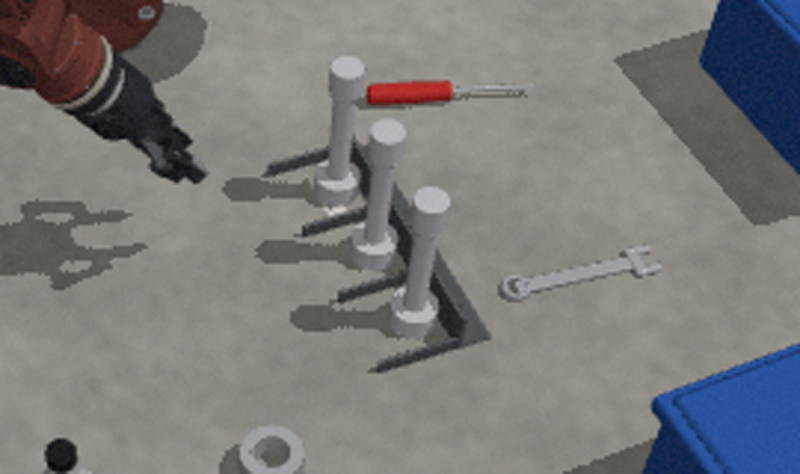

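The wrist view shows all three feet in line against the stop, with the pushed one at (316,100) on its card. It stands upright, nothing else has moved, and the gripper is clear.

```bash
python3 -c "
from station import order; print(order.sign_off())"
```

```text
the job is handed in; nothing more can be done
None
```

The spindle was pushed upright into the empty bay until its foot was home against the back stop. It is standing there with the arm clear, nothing else was disturbed, and the job is handed in.

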